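Turn a gilded sample over in the slot

ROBOT

A 6-joint arm with a two-finger parallel gripper is mounted at the origin on the work surface. World frame = base frame: x ahead of the robot, y to its left, z up, the work surface at z = 0. Lengths are in m, angles in rad, forces in N, time in s.
With the tool pointing down it reaches from about 0.25 to 0.775 m from the base axis. Payload 4 kg.
Tool frame: the origin (TCP) lies at the very end of the fingers, on their centre line; the grasp point (between the pads) lies 19 mm behind it (robot.hold_point_z is the distance from the TCP to the grasp point, in m); z points along the fingers, y is the line along which they close (so a half turn about z gives the same grasp; the last joint's range is limited). The gripper opens to 94 mm and grips with 3 to 60 N. Pads are 16 mm wide; open, the fingers measure 119 mm over their backs; the gripper's body (75 mm by 177 mm) begins 78 mm behind the grasp point.
Start: joints at [-1.315, 0.087, 1.371, -0, 1.684, -0.103], TCP at [0.193, -0.515, 0.206] pointing down, gripper open.
Joint ranges: [-3.1, 3.1], [-0.76, 2.03], [0.27, 2.55], [-1.08, 4.22], [0.17, 2.65], [-2.57, 2.57]. Speed limits (rad/s): [2.79, 2.79, 3.14, 3.14, 3.14, 3.14].

INTERFACE

Orientations are given as [roll, pitch, yaw] about the fixed x, y, z axes, in that order (R = Rz(yaw) Ry(pitch) Rx(roll)).
In Python, from bench import robot gives the robot as it stands.
- The arm moves only by the tool carry_out, never from a script. Its argument "steps" is a list of rows, each a list of 3 entries, a list of its own where there are three numbers: the shift along the tool's x, y, z in m, then the turn about the tool's z in units of 10 degrees (1.0 is 10 degrees), then the closure, from -1 (fully open) to 1 (shut). In form: [[[tx, ty, tz], roll, jaw], ...]. A call has 1 to 10 rows; each row is the pose to reach, as a shift and turn from the pose commanded when the call began, along the tool's axes at that moment; what a row does not reach only later rows make up. A row lasts 1/8 s, in which the tool goes at most 62.5 mm and 10.7 degrees, less where a joint would pass 70% of its speed; a pose out of reach is approached as far as the arm can. A call with a gripper value outside its range is refused whole. The fingers move at their own pace and stop on an object; the grip force is fixed at half the most. Time passes only in rows, so rows that repeat a pose let the fingers close. It gives the time, the measured TCP pose, the force, the opening and the grip force at its end, in the units of the state.
- robot.get_obs(): the state, without advancing time (a new reading comes with each control period).
- robot.snapshot(name): name is "side" or "top"; returns a dict with "image" (420x560x3 uint8, red, green, blue), "z_map" (420x560 float32, m along the optical axis (not along the pixel's ray), 0 where there is no reading), "mtx" (3x3 intrinsics, pixels), "D" ([k1, k2, p1, p2, k3] as OpenCV has them; the pictures are not rectified), "R" (3x3) and "t" (3): a world point X has camera coordinates R X + t. Camera axes: x right, y down, z forward; pixel columns grow to the right and rows downward; lengths in m; the calibration is good to about 2 mm. A picture is of the moment at which its call begins.
- robot.close_job(): hands the job in; it is judged then, once.
The state is a dict: "time": time; "joint_positions": joint angles; "qvel": joint speeds; "joint_torque": joint torques, N m; "tool_pos": TCP position; "ee_rot": TCP orientation; "wrist_force": force on the tool from outside, world axes, zero at the start; "wrist_torque": the same for the moment, N m; "width": finger opening in m; "finger_force": force on a finger pad.
Only numpy, scipy, OpenCV 4.12 (cv2) and the standard library are available. Lean on these libraries where they do the work, as an engineer would, in place of code of your own. Each camera call takes 0.05 s, during which the arm holds its last target. There are 200 camera calls.

TASK

The finish sample lies gilded face down on the near pad of the turning board: without pinching or lifting it, push it with your fingertips towards the slot so that its front edge drops in and catches against the slot's far wall, and keep pushing until it tips up on that edge and flips over onto the far pad, gilded face up. Then push it on along the far pad until its edge lies flush along the aluminium end rail. Leave the jar, the blocks, and everything else on the bench where they stand.

Things in the scene. Friction and masses are not known exactly. Their poses are not given: they have to be found in the camera images.
- sample: flat sample panel, a rigid slab 80 (x) x 90 (y) x 10 mm (z), about 50 g, red edges. Origin at its very centre. Its -z face is gilded (gold, two copper lines); its +z face is the cream back with two dark dots. Starts flat, back up, on the board's near pad, its front (+x) edge 5 to 25 mm short of the slot, up to 0.2 rad askew
- front_edge (a point): middle of the panel's front edge (+x end), at mid-thickness, 40 mm from its centre
- board: wooden turning board fixed to the bench, 150 mm wide (y). Its +x is the pushing direction, roughly to the robot's left. Origin at bench height under the slot's middle. Along x: pale near pad -153 to -29 mm, slot -29 to +29 mm, plywood far pad +29 to +141 mm, its last 12 mm under the end rail. Both pad tops lie 40 mm above the bench
- slot_near (a point): middle of the near pad's edge at the slot (board x = -29 mm, 40 mm up). Pushed slowly over it, the panel's front edge drops into the slot once its centre is well past this edge (finger friction may hold it level: back off a little to let it drop); pushed on, it slides to the far wall and its back end sticks up
- slot (a point): middle of the top edge of the slot's far wall (board x = +29 mm, 40 mm up). The slot is open at both ends, 58 mm wide; its grey floor is a flat ramp that falls from the near pad's edge (level with the pad) at 26 degrees to the foot of the far wall, which is upright and 28 mm high. The panel, once tipped, lies along this ramp and slides down to the far wall when pushed
- slot_foot (a point): middle of the foot of the slot's far wall (board x = +29 mm, 12 mm up), about which the panel tips from the ramp; a level push may jam by friction: move forward and upward in an arc about this line until the panel is past upright and falls. It then lies flat on the far pad, some 30 mm of it over the slot
- rail (a point): middle of the foot of the aluminium end rail's face that looks to the slot (board x = +129 mm, 40 mm up; axes as the board's). The rail runs across the board, 12 mm thick, 10 mm above the pad
- bole_jar: small lidded terracotta-coloured jar, 44 mm across, 50 mm tall, stands beside the board; origin under its centre
- caul: small pale wood block 60 x 30 x 30 mm beside the board; origin under its centre
- wedge: pale stepped wooden wedge 70 x 22 x 20 mm beside the board; origin under its centre
- glue: white glue bottle with orange cap, 54 mm across, 150 mm tall, left side of the table; origin under its centre
- brush: brush lying on the right of the table; origin on its underside
- cup: blue ceramic cup, 76 mm across, 85 mm tall, right of the table; origin under its centre
- mallet: hammer lying on the left of the table; origin on its underside
Mind the look-alikes: they are no part of the job. There is more than one size of the sample; the job needs the middle-sized.

How it is judged:
By the outcome, as a careful person would: the job done as asked, in the order asked, and still so for the second after the job is handed in, with the robot touching nothing.
It also fails if it takes over 59 s, if anything falls off the work surface, if the arm or the gripper's body presses on something with over 40 N, if the wrist force passes 120 N, or if a joint passes its speed limit or range.

## Working session

There is one attempt and no reset: what is moved stays moved. The work goes in short steps, Python scripts to look and compute and a tool call to move; the robot and the scene stay as the last step left them, time stands still between calls to the robot, and variables do not carry over. Pictures are saved under pics/ and viewed, at most 10 in all, crops included, and the job is handed in when it is done.

Besides the shell and the picture viewer there is one more tool, called after ">>>" by a JSON object that holds its "name" and its "arguments", one argument or row to a line. carry_out: Moves the arm, as the interface text tells. Its arguments: {"type":"object","properties":{"steps":{"type":"array","items":{"type":"array"}}},"required":["steps"]}

```bash
ls; mkdir -p pics; python3 - <<'E'
from bench import robot
import cv2,numpy as np,pickle
for n in("top","side"):
    s=robot.snapshot(n); pickle.dump(s,open(n+".pkl","wb"))
    cv2.imwrite(f"pics/{n}0.png",s["image"][:,:,::-1])
    print(n,s["mtx"].tolist(),s["D"],np.round(s["R"],3).tolist(),s["t"])
o=robot.get_obs();print(o["tool_pos"],o["ee_rot"],o["time"],o["width"])
E
```

```text
pics
top [[487.1049858452858, 0.0, 280.4779530031438], [0.0, 487.1049858452858, 208.87500084395407], [0.0, 0.0, 1.0]] [-0.13790182  0.          0.          0.          0.        ] [[0.002, -1.0, 0.002], [-0.997, -0.002, -0.071], [0.071, -0.002, -0.997]] [-0.00459965  0.53717778  1.30811399]
side [[453.4529479232278, 0.0, 280.3191464439179], [0.0, 453.4529479232278, 200.61970476099197], [0.0, 0.0, 1.0]] [0.01984429 0.         0.         0.         0.        ] [[-0.96, -0.278, -0.015], [-0.207, 0.747, -0.632], [0.187, -0.604, -0.775]] [0.52220661 0.14145707 1.12961036]
[ 0.19299167 -0.51452382  0.20443166] [-3.13967057e+00 -1.82928265e-04  3.58777954e-01] 0.1 0.09362991838792652
```

View pics/top0.png

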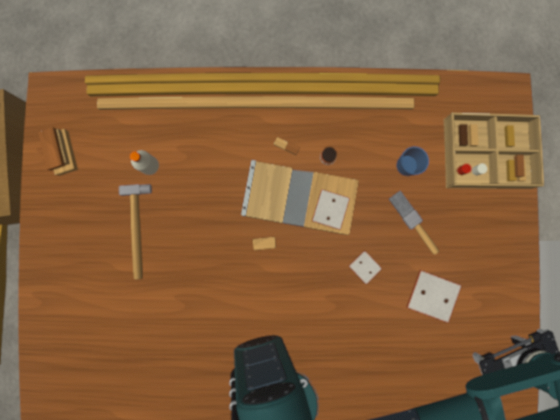

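View pics/side0.png

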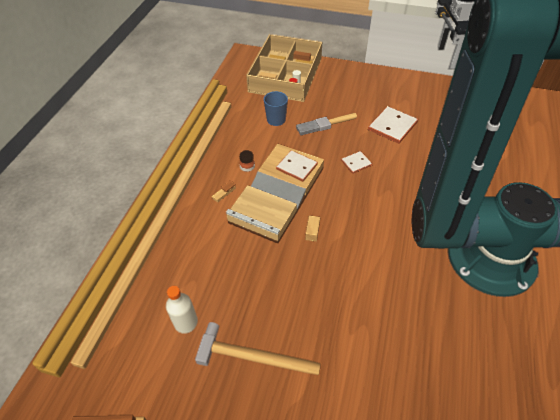

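The top view shows three panels: on the board at (331,209), a small one at (366,267) and a large one at (434,296). The middle-sized one on the near pad fits the description. The rail is at (250,188), the slot at (298,197), the jar at (329,155), the caul at (264,243) and the wedge at (286,146).

```bash
cat > h.py <<'E'
import cv2,numpy as np,pickle
def world(s):
    h,w=s["z_map"].shape; u,v=np.meshgrid(np.arange(w),np.arange(h))
    p=cv2.undistortPoints(np.stack([u,v],-1).reshape(-1,1,2).astype(np.float64),s["mtx"],s["D"]).reshape(h,w,2)
    z=s["z_map"][...,None].astype(float); c=np.concatenate([p*z,z],-1)
    return (c-s["t"])@s["R"]
def onplane(s,uv,h):
    p=cv2.undistortPoints(np.array(uv,float).reshape(-1,1,2),s["mtx"],s["D"]).reshape(-1,2)
    d=np.c_[p,np.ones(len(p))]@s["R"]; o=-s["R"].T@s["t"]
    return o+d*((h-o[2])/d[:,2])[:,None]
def proj(s,X):
    r=cv2.Rodrigues(s["R"])[0]
    return cv2.projectPoints(np.array(X,float).reshape(-1,1,3),r,s["t"],s["mtx"],s["D"])[0].reshape(-1,2)
E
python3 - <<'E'
from h import *
s=pickle.load(open("top.pkl","rb")); im=s["image"]; W=world(s)
c=im[150:245,230:450,::-1]; cv2.imwrite("pics/crop1.png",cv2.resize(c,None,fx=3.6,fy=3.6,interpolation=cv2.INTER_CUBIC))
roi=np.zeros(im.shape[:2],bool); roi[155:240,238:365]=1
hsv=cv2.cvtColor(im,cv2.COLOR_RGB2HSV)
print("table z",np.median(W[250:260,180:240,2]))
def rect(m,h,name):
    n,l,st,_=cv2.connectedComponentsWithStats(m.astype(np.uint8)); k=1+np.argmax(st[1:,4]); ys,xs=np.where(l==k)
    P=onplane(s,np.c_[xs,ys],h)[:,:2]
    r=cv2.minAreaRect((P*1000).astype(np.float32)); print(name,len(xs),r,np.round(cv2.boxPoints(r)).tolist(),"medz",np.median(W[ys,xs,2]))
rect(roi&(W[...,2]>.03),.04,"board>30mm any")
white=roi&(hsv[...,1]<60)&(hsv[...,2]>150); white[:, :300]=0
rect(white,.05,"sample white")
grey=roi&(hsv[...,1]<70)&(hsv[...,2]<150); grey[:,:275]=0;grey[:,318:]=0
rect(grey,.03,"slot grey")
for nm,(u,v) in dict(nearpad=(320,180),farpad=(268,190),sample=(331,200),rail=(250,188),jar=(329,154),caul=(264,243)).items(): print(nm,np.round(W[v,u],4))
E
```

```text
table z -0.0003425544921256439
board>30mm any 2982 ((556.4182739257812, -124.38436126708984), (154.66720581054688, 151.52134704589844), 79.7822265625) [[468.0, -187.0], [617.0, -214.0], [645.0, -62.0], [496.0, -35.0]] medz 0.04098791791186575
sample white 863 ((534.7595825195312, -136.94842529296875), (74.82072448730469, 84.7779541015625), 73.16007232666016) [[483.0, -160.0], [564.0, -185.0], [586.0, -113.0], [505.0, -89.0]] medz 0.04972894813812044
slot grey 1165 ((568.2495727539062, -49.435211181640625), (58.042179107666016, 149.90994262695312), 79.61561584472656) [[489.0, -64.0], [637.0, -91.0], [647.0, -34.0], [500.0, -7.0]] medz 0.025809422034433496
nearpad [ 0.6145 -0.11    0.0368]
farpad [0.5862 0.0303 0.0425]
sample [ 0.5596 -0.1388  0.0437]
rail [0.5911 0.0785 0.0465]
jar [ 0.6832 -0.1335  0.0509]
caul [0.4442 0.0408 0.0307]
```

View pics/crop1.png

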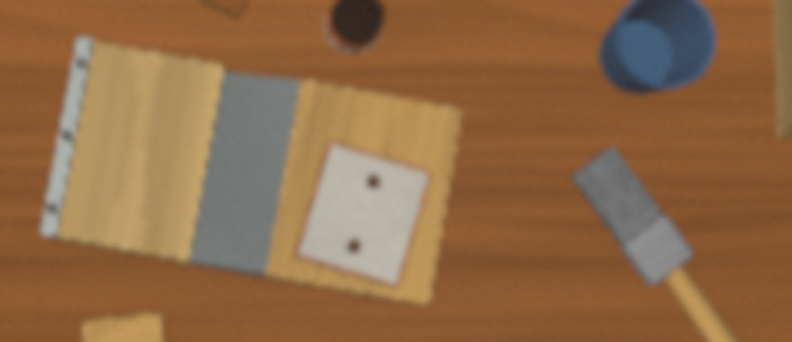

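The crop confirms it. The panel on the board has its back with two dots facing up and is medium-sized next to the other two. Slot edges in the crop run (300,80)-(267,275) near and (223,67)-(190,262) far, and the rail face runs (93,42)-(58,237).

```bash
cat >> h.py <<'E'
from scipy.optimize import least_squares
E
python3 - <<'E'
from h import *
from bench import robot
s=pickle.load(open("top.pkl","rb"))
c=np.array([[300,80],[267,275],[223,67],[190,262],[93,42],[58,237],[462,107],[430,303]],float)
P=onplane(s,(c+.5)/3.6-.5+[230,150],.04)[:,:2]
B=np.array([[-29,-75],[-29,75],[29,-75],[29,75],[129,-75],[129,75],[-153,-75],[-153,75]])/1e3
T=lambda p,b:p[:2]+b@np.array([[np.cos(p[2]),np.sin(p[2])],[-np.sin(p[2]),np.cos(p[2])]])
r=least_squares(lambda p:(T(p,B)-P).ravel(),[.568,-.05,1.39]);p=r.x
print("board",p,"res mm",np.round(r.fun*1e3,1)); np.save("board.npy",p)
inv=lambda w:(np.array(w)-p[:2])@np.array([[np.cos(p[2]),-np.sin(p[2])],[np.sin(p[2]),np.cos(p[2])]])
sc=inv([.53476,-.13695]);print("sample centre in board",sc,"yaw rel",np.deg2rad(73.16)-p[2])
for n,w in dict(jar=[.6832,-.1335],caul=[.4442,.0408]).items():print(n,inv(w))
open("h.py","a").write('''
bp=np.load("board.npy")
M=np.array([[np.cos(bp[2]),np.sin(bp[2])],[-np.sin(bp[2]),np.cos(bp[2])]])
toB=lambda w:(np.array(w)[...,:2]-bp[:2])@M.T
toW=lambda b:bp[:2]+np.array(b)@M
''')
# shift to hover pose in tool axes
from h import toW
o=robot.get_obs(); y=o["ee_rot"][2]; t=toW([sc[0]-.0686,sc[1]]); d=t-o["tool_pos"][:2]
print("target",t,"tool shift",d@[np.cos(y),np.sin(y)],d@[np.sin(y),-np.cos(y)],"turn units",-np.rad2deg(p[2]-y)/10)
E
```

```text
board [ 0.56836677 -0.04959938  1.39971769] res mm [ 1.2 -0.1 -0.3  0.4  1.4 -0.7  0.   0.3 -0.3  0.1 -1.3  0.5 -0.  -0.4
 -0.7 -0.2]
sample centre in board [-0.09179684  0.01824513] yaw rel -0.1228348045097285
jar [-0.06312599 -0.12744055]
caul [0.06794089 0.13774422]Traceback (most recent call last):
  File "<stdin>", line 20, in <module>
ImportError: cannot import name 'toW' from 'h' (h.py)
```

```bash
cat >> h.py <<'E'
def st():
    from bench import robot
    o=robot.get_obs(); b=toB(o["tool_pos"])*1e3
    print("t",round(o["time"],2),"board xy mm",b.round(1),"z",round(o["tool_pos"][2]*1e3,1),"yawerr deg",np.rad2deg(o["ee_rot"][2]-bp[2]).round(2),"F board",(M@o["wrist_force"][:2]).round(1),o["wrist_force"][2].round(1),"w",round(o["width"]*1e3,1),"rp",o["ee_rot"][:2].round(4))
    return o
def go(o,b,z):
    from scipy.spatial.transform import Rotation as R
    t=np.r_[toW(b),z]; print("shift",R.from_euler("xyz",o["ee_rot"]).apply(t-o["tool_pos"],inverse=True).round(4),"turn",-np.rad2deg(bp[2]-o["ee_rot"][2])/10)
E
python3 -c "
from h import *
o=st(); go(o,[-.165,.018],.1)"
```

```text
t 0.1 board xy mm [-522.   290.7] z 204.4 yawerr deg -59.64 F board [ 0.7 -0.6] 0.5 w 93.6 rp [-3.1397e+00 -2.0000e-04]
shift [ 0.4158 -0.17    0.1048] turn -5.964145331454451
```

>>> {"name": "carry_out", "arguments": {
  "steps": [
    [[0.05,-0.02,0],-0.8,-0.06],
    [[0.1,-0.04,0],-1.6,-0.06],
    [[0.15,-0.06,0],-2.4,-0.06],
    [[0.2,-0.08,0],-3.2,-0.06],
    [[0.25,-0.1,0],-4.0,-0.06],
    [[0.3,-0.12,0],-4.8,-0.06],
    [[0.36,-0.145,0.03],-5.5,-0.06],
    [[0.416,-0.17,0.06],-5.96,-0.06],
    [[0.416,-0.17,0.08],-5.96,-0.06],
    [[0.416,-0.17,0.08],-5.96,-0.06]
  ]
}}

```text
time: 1.35
tool_pos: [0.5216, -0.2078, 0.122]
ee_rot: [-3.135, -0.002, 1.401]
wrist_force: [0.1, -0.5, 0.1]
width: 0.0499
finger_force: 0.0
```

```bash
python3 -c "
from h import *
o=st(); go(o,[-.165,.018],.044)"
```

```text
t 1.35 board xy mm [-163.9   19.2] z 122.0 yawerr deg 0.09 F board [-0.5 -0.2] 0.1 w 49.9 rp [-3.1347e+00 -1.9000e-03]
shift [-0.0013  0.0017  0.078 ] turn 0.00949479383513897
```

>>> {"name": "carry_out", "arguments": {
  "steps": [
    [[0,0.001,0.04],0,-0.06],
    [[0,0.001,0.07],0,-0.06],
    [[0,0.001,0.078],0,-0.06],
    [[0.007,0.001,0.078],0,-0.06],
    [[0.014,0.001,0.078],0,-0.06],
    [[0.02,0.001,0.078],0,-0.06],
    [[0.026,0.001,0.078],0,-0.06],
    [[0.032,0.001,0.078],0,-0.06],
    [[0.038,0.001,0.078],0,-0.06],
    [[0.044,0.001,0.078],0,-0.06]
  ]
}}

```text
time: 2.6
tool_pos: [0.5315, -0.1662, 0.0475]
ee_rot: [-3.141, 0.0, 1.399]
wrist_force: [0.2, -0.8, 1.5]
width: 0.0499
finger_force: 0.3
```

```bash
cat >> h.py <<'E'
def crop(name,n):
    from bench import robot
    s=robot.snapshot(n); pickle.dump(s,open(n+".pkl","wb"))
    c=s["image"][150:245,230:380] if n=="top" else s["image"][130:250,210:350]
    cv2.imwrite("pics/"+name+".png",cv2.resize(c[:,:,::-1],None,fx=4,fy=4,interpolation=cv2.INTER_CUBIC))
E
python3 -c "
from h import *
o=st(); crop('a','side')"
```

```text
t 2.6 board xy mm [-121.2   16.5] z 47.5 yawerr deg -0.04 F board [-0.7 -0.4] 1.5 w 49.9 rp [-3.1415e+00  3.0000e-04]
```

View pics/a.png

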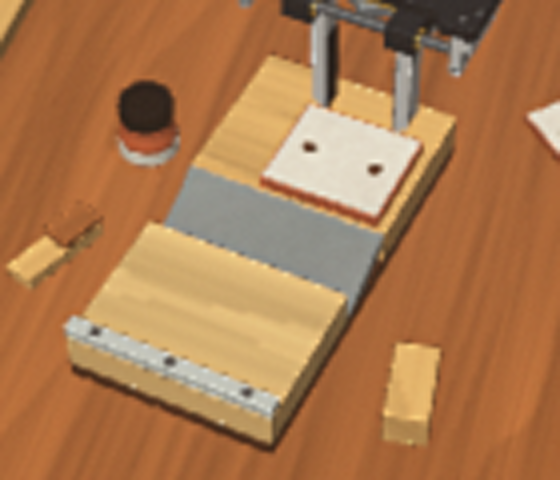

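The side crop shows both fingers behind the panel's back edge at (325,100) and (402,125). The panel now looks square to the slot. The tip is at 47.5 mm, which is a little high, so I'll back off, lower it and push on.

>>> {"name": "carry_out", "arguments": {
  "steps": [
    [[-0.008,0,0],0,-0.06],
    [[-0.008,0,0.0035],0,-0.06],
    [[-0.002,0,0.0035],0,-0.06],
    [[0.005,0,0.0035],0,-0.06],
    [[0.012,0,0.0035],0,-0.06],
    [[0.018,0,0.0035],0,-0.06],
    [[0.024,0,0.0035],0,-0.06],
    [[0.03,0,0.0035],0,-0.06],
    [[0.036,0,0.0035],0,-0.06],
    [[0.04,0,0.0035],0,-0.06]
  ]
}}

```text
time: 3.9
tool_pos: [0.5384, -0.1268, 0.044]
ee_rot: [3.141, 0.0, 1.399]
wrist_force: [-0.1, -0.6, -0.5]
width: 0.0499
finger_force: 0.2
```

```bash
python3 -c "
from h import *
o=st()"
```

```text
t 3.9 board xy mm [-81.2  16.4] z 44.0 yawerr deg -0.03 F board [-0.6 -0. ] -0.5 w 49.9 rp [3.1414e+00 2.0000e-04]
```

>>> {"name": "carry_out", "arguments": {
  "steps": [
    [[0.005,0,0],0,-0.06],
    [[0.01,0,0],0,-0.06],
    [[0.014,0,0],0,-0.06],
    [[0.018,0,0],0,-0.06],
    [[0.02,0,0],0,-0.06],
    [[0.016,0,0],0,-0.06],
    [[0.012,0,0],0,-0.06],
    [[0.012,0,0],0,-0.06],
    [[0.012,0,0],0,-0.06]
  ]
}}

```text
time: 5.03
tool_pos: [0.5403, -0.1155, 0.044]
ee_rot: [-3.142, -0.0, 1.399]
wrist_force: [0.2, 0.9, -0.0]
width: 0.0498
finger_force: 0.0
```

```bash
python3 -c "
from h import *
o=st(); crop('b','side')"
```

```text
t 5.03 board xy mm [-69.7  16.4] z 44.0 yawerr deg -0.06 F board [ 0.9 -0.1] -0.0 w 49.8 rp [-3.1416 -0.    ]
```

View pics/b.png

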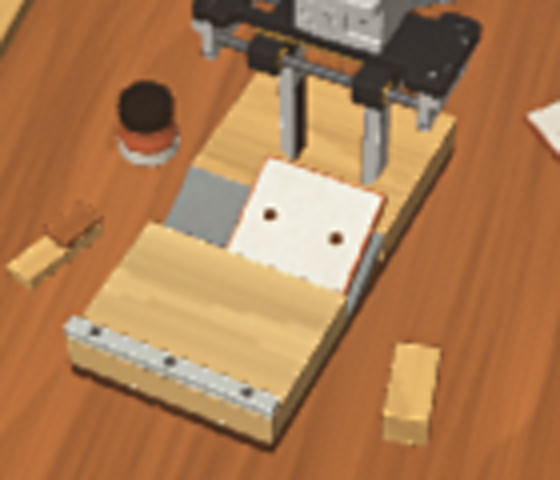

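The panel has dropped. It lies along the ramp with its front edge at the far wall line (228,250)-(345,290), and the fingers are just behind its back edge. Next I'll push gently until it meets the wall.

>>> {"name": "carry_out", "arguments": {
  "steps": [
    [[0.004,0,0.001],0,-0.06],
    [[0.007,0,0.001],0,-0.06],
    [[0.009,0,0.001],0,-0.06],
    [[0.011,0,0.001],0,-0.06],
    [[0.0125,0,0.001],0,-0.06],
    [[0.0135,0,0.001],0,-0.06],
    [[0.0145,0,0.001],0,-0.06]
  ]
}}

```text
time: 5.95
tool_pos: [0.5426, -0.1021, 0.0431]
ee_rot: [-3.141, 0.002, 1.399]
wrist_force: [-1.3, -3.7, 1.8]
width: 0.0496
finger_force: 2.2
```

```bash
python3 -c "
from h import *
o=st()"
```

```text
t 5.95 board xy mm [-56.2  16.5] z 43.1 yawerr deg -0.06 F board [-3.9  0.7] 1.8 w 49.6 rp [-3.1414e+00  2.4000e-03]
```

>>> {"name": "carry_out", "arguments": {
  "steps": [
    [[0.0025,0,-0.003],0,-0.06],
    [[0.005,0,-0.008],0,-0.06],
    [[0.009,0,-0.0135],0,-0.06],
    [[0.013,0,-0.0185],0,-0.06],
    [[0.0175,0,-0.023],0,-0.06],
    [[0.0225,0,-0.027],0,-0.06],
    [[0.028,0,-0.031],0,-0.06],
    [[0.0335,0,-0.034],0,-0.06]
  ]
}}

```text
time: 6.95
tool_pos: [0.5485, -0.0671, 0.0768]
ee_rot: [-3.141, -0.001, 1.4]
wrist_force: [0.0, 0.1, -0.4]
width: 0.0497
finger_force: 0.1
```

```bash
python3 -c "
from h import *
o=st(); crop('c','side')"
```

```text
t 6.95 board xy mm [-20.6  16.6] z 76.8 yawerr deg -0.01 F board [ 0.1 -0. ] -0.4 w 49.7 rp [-3.1411e+00 -7.0000e-04]
```

View pics/c.png

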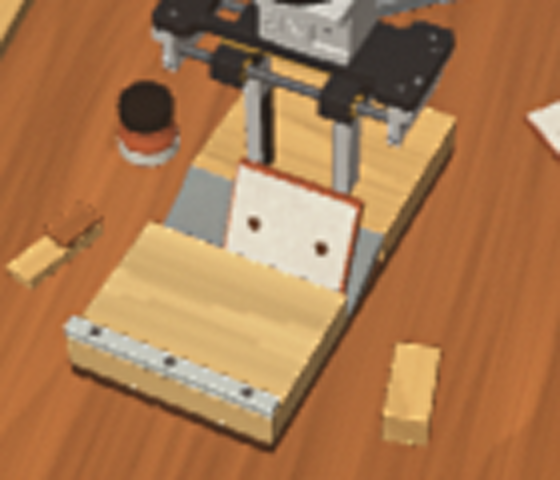

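The panel stands at about 60 degrees with the fingers behind its top edge at (260,160) and (345,185). I'll continue the arc past upright.

>>> {"name": "carry_out", "arguments": {
  "steps": [
    [[0.006,0,-0.003],0,-0.06],
    [[0.012,0,-0.005],0,-0.06],
    [[0.018,0,-0.006],0,-0.06],
    [[0.024,0,-0.006],0,-0.06],
    [[0.03,0,-0.005],0,-0.06],
    [[0.036,0,-0.004],0,-0.06],
    [[0.042,0,-0.003],0,-0.06],
    [[0.048,0,-0.002],0,-0.06],
    [[0.054,0,-0.001],0,-0.06],
    [[0.06,0,0],0,-0.06]
  ]
}}

```text
time: 8.25
tool_pos: [0.5588, -0.0085, 0.0769]
ee_rot: [-3.142, 0.0, 1.399]
wrist_force: [-0.5, 0.3, 0.4]
width: 0.0496
finger_force: 0.0
```

```bash
python3 -c "
from h import *
o=st(); crop('d','side')"
```

```text
t 8.25 board xy mm [38.9 16.4] z 76.9 yawerr deg -0.04 F board [0.2 0.5] 0.4 w 49.6 rp [-3.1416  0.    ]
```

View pics/d.png

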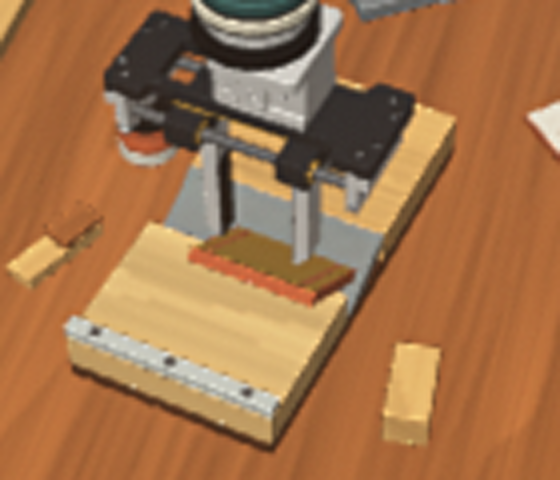

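The panel is past upright, gilded face up, leaning over the wall edge with its leading edge at (190,255)-(315,298). I'll wait two rows and check its height by depth.

>>> {"name": "carry_out", "arguments": {
  "steps": [
    [[0,0,0],0,-0.06],
    [[0,0,0],0,-0.06]
  ]
}}

```text
time: 8.55
tool_pos: [0.5588, -0.0091, 0.077]
ee_rot: [3.142, 0.0, 1.399]
wrist_force: [-0.5, 0.9, 0.3]
width: 0.0499
finger_force: 0.0
```

```bash
python3 -c "
from h import *
o=st(); crop('e','side')
s=pickle.load(open('side.pkl','rb'));W=world(s);b=toB(W)*1e3
for x in range(-20,125,6):
  m=(abs(b[...,0]-x)<3)&(abs(b[...,1]-16)<18)&(W[...,2]<.1)
  print(x,m.sum(),(np.percentile(W[...,2][m],[10,50,90])*1e3).round(1) if m.sum() else '')
"
```

```text
t 8.55 board xy mm [38.3 16.3] z 77.0 yawerr deg -0.05 F board [0.8 0.6] 0.3 w 49.9 rp [3.1415e+00 2.0000e-04]
-20 13 [32.4 35.9 38. ]
-14 3 [34.9 35.5 35.8]
-8 0 
-2 8 [48.1 48.8 50.1]
4 12 [49.  49.8 52.5]
10 19 [47.9 50.6 52.1]
16 16 [48.3 49.4 51. ]
22 21 [48.1 49.8 52.1]
28 20 [47.6 49.5 51.5]
34 21 [48.2 49.9 52.5]
40 27 [47.3 49.5 51.7]
46 21 [47.2 49.7 51.6]
52 25 [48.1 49.4 53.5]
58 27 [48.2 50.4 52.3]
64 24 [48.  50.1 52.4]
70 22 [48.4 50.1 51.5]
76 55 [39.  46.  51.1]
82 29 [37.2 39.2 42.4]
88 23 [37.9 39.8 41.7]
94 24 [37.5 39.4 41.6]
100 26 [37.2 39.4 42.4]
106 24 [38.6 40.2 41.5]
112 29 [37.9 39.7 41.9]
118 25 [38.  40.1 42.1]
124 8 [38.3 40.2 41.7]
```

View pics/e.png

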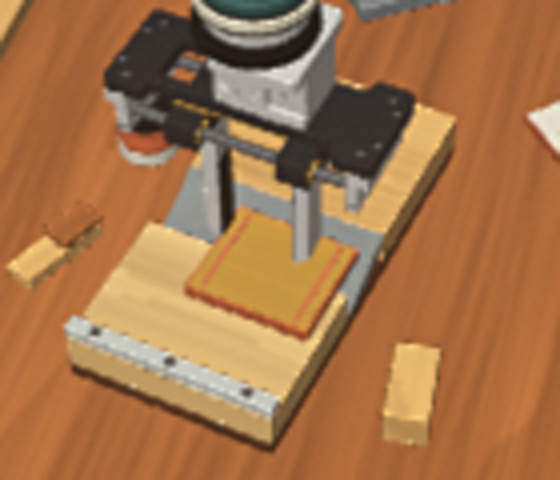

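It's flat and gilded face up, spanning board x from about -3 to 77 mm. Next I'll go back behind it and down, then push towards the rail.

>>> {"name": "carry_out", "arguments": {
  "steps": [
    [[-0.025,0,0],0,-0.06],
    [[-0.05,0,0],0,-0.06],
    [[-0.064,0,0],0,-0.06],
    [[-0.064,0,0.015],0,-0.06],
    [[-0.064,0,0.033],0,-0.06],
    [[-0.064,0,0.033],0,-0.06],
    [[-0.057,0,0.033],0,-0.06],
    [[-0.051,0,0.033],0,-0.06],
    [[-0.045,0,0.033],0,-0.06],
    [[-0.039,0,0.033],0,-0.06]
  ]
}}

```text
time: 9.85
tool_pos: [0.5523, -0.0469, 0.0442]
ee_rot: [3.141, 0.0, 1.399]
wrist_force: [-0.9, -0.7, 0.9]
width: 0.0496
finger_force: 0.2
```

```bash
python3 -c "
from h import *
o=st()"
```

```text
t 9.85 board xy mm [-0.  16.3] z 44.2 yawerr deg -0.02 F board [-0.8  0.8] 0.9 w 49.6 rp [3.1411e+00 3.0000e-04]
```

Need TCP ≈ +40 (front at about 49).

>>> {"name": "carry_out", "arguments": {
  "steps": [
    [[0.006,0,0],0,-0.06],
    [[0.012,0,0],0,-0.06],
    [[0.018,0,0],0,-0.06],
    [[0.024,0,0],0,-0.06],
    [[0.029,0,0],0,-0.06],
    [[0.033,0,0],0,-0.06],
    [[0.036,0,0],0,-0.06],
    [[0.038,0,0],0,-0.06],
    [[0.039,0,0],0,-0.06],
    [[0.04,0,0],0,-0.06]
  ]
}}

```text
time: 11.1
tool_pos: [0.559, -0.008, 0.044]
ee_rot: [3.142, 0.0, 1.399]
wrist_force: [-0.6, -0.6, 1.4]
width: 0.0498
finger_force: 1.0
```

```bash
python3 -c "
from h import *
o=st()"
```

```text
t 11.1 board xy mm [39.4 16.3] z 44.0 yawerr deg -0.05 F board [-0.7  0.5] 1.4 w 49.8 rp [3.1416e+00 3.0000e-04]
```

>>> {"name": "carry_out", "arguments": {
  "steps": [
    [[0.001,0,0],0,-0.06],
    [[0.002,0,0],0,-0.06],
    [[0.002,0,0],0,-0.06]
  ]
}}

```text
time: 11.48
tool_pos: [0.5588, -0.0078, 0.044]
ee_rot: [-3.141, 0.004, 1.398]
wrist_force: [-2.4, -5.6, 1.6]
width: 0.0499
finger_force: 3.0
```

```bash
python3 -c "
from h import *
o=st()"
```

```text
t 11.47 board xy mm [39.6 16.5] z 44.0 yawerr deg -0.08 F board [-6.   1.4] 1.6 w 49.9 rp [-3.141   0.0036]
```

>>> {"name": "carry_out", "arguments": {
  "steps": [
    [[0.0015,0,0],0,-0.06],
    [[0.0025,0,0],0,-0.06],
    [[0.0025,0,0],0,-0.06]
  ]
}}

```text
time: 11.85
tool_pos: [0.5587, -0.0076, 0.044]
ee_rot: [-3.14, 0.008, 1.398]
wrist_force: [-3.5, -9.9, 1.7]
width: 0.0497
finger_force: 5.4
```

```bash
python3 -c "
from h import *
o=st()"
```

```text
t 11.85 board xy mm [39.7 16.7] z 44.0 yawerr deg -0.12 F board [-10.4   1.8] 1.7 w 49.7 rp [-3.1404  0.008 ]
```

>>> {"name": "carry_out", "arguments": {
  "steps": [
    [[-0.01,0,0],0,-0.06],
    [[-0.04,0,0],0,-0.06],
    [[-0.04,0,-0.04],0,-0.06],
    [[-0.05,0,-0.09],0,-0.06],
    [[-0.1,0,-0.11],0,-0.06],
    [[-0.15,0,-0.11],0,-0.06],
    [[-0.2,0,-0.11],0,-0.06],
    [[-0.2,0,-0.11],0,-0.06],
    [[-0.2,0,-0.11],0,-0.06]
  ]
}}

```text
time: 12.98
tool_pos: [0.5257, -0.1998, 0.1537]
ee_rot: [3.142, -0.002, 1.399]
wrist_force: [0.4, 0.4, -0.5]
width: 0.0497
finger_force: 0.0
```

```bash
python3 -c "
from h import *
o=st(); crop('f','side'); crop('g','top')
a=cv2.imread('pics/f.png');b=cv2.imread('pics/g.png')
cv2.imwrite('pics/f2.png',cv2.resize(a[150:480,40:480],(800,600)));
"
```

```text
t 12.97 board xy mm [-155.3   16.5] z 153.7 yawerr deg -0.04 F board [ 0.5 -0.3] -0.5 w 49.7 rp [ 3.1416e+00 -1.7000e-03]
```

View pics/f2.png

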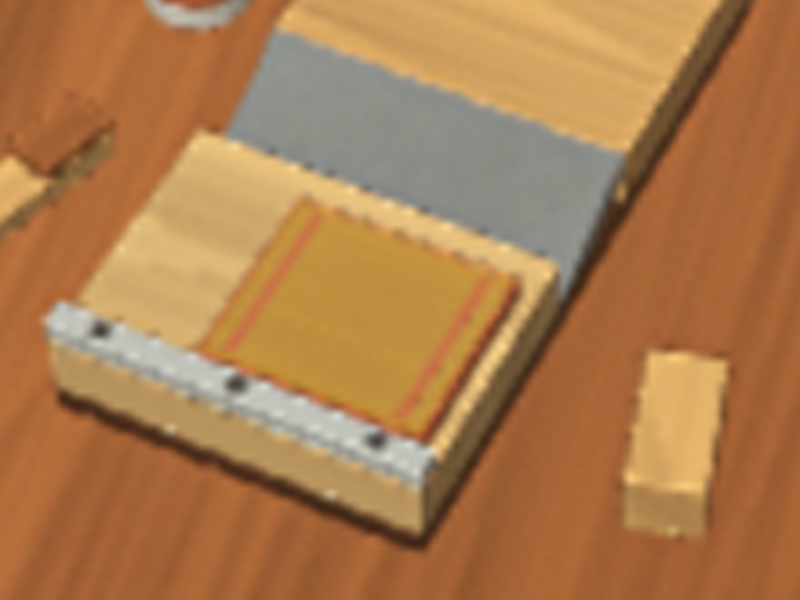

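View pics/g.png

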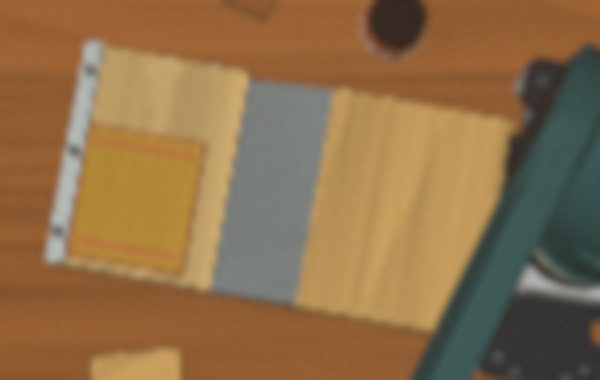

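```bash
python3 -c "
from h import *
for n in('top','side'):
  s=pickle.load(open(n+'.pkl','rb'));hsv=cv2.cvtColor(s['image'],cv2.COLOR_RGB2HSV);b=toB(onplane(s,np.stack(np.meshgrid(np.arange(560),np.arange(420)),-1).reshape(-1,2),.05)).reshape(420,560,2)*1e3
  m=(hsv[...,1]>175)&(b[...,0]>35)&(b[...,0]<140)&(abs(b[...,1])<74)
  k,l,st_,_=cv2.connectedComponentsWithStats(m.astype(np.uint8));m=l==1+np.argmax(st_[1:,4])
  print(n,m.sum(),cv2.minAreaRect(b[m].astype(np.float32)),np.percentile(b[m],[1,99],axis=0).round(1).tolist())
"
```

```text
top 236 ((90.2751693725586, 24.393280029296875), (57.76319885253906, 70.6612548828125), 85.8907699584961) [[56.4, -4.1], [124.0, 51.6]]
side 44 ((124.51478576660156, 23.023231506347656), (7.675718784332275, 87.64610290527344), 1.0912384986877441) [[120.3, -20.2], [127.3, 66.7]]
```

```bash
python3 -c "
from bench import robot
print(robot.close_job())"
```

```text
the job is handed in; nothing more can be done
None
```

The job is handed in: the sample was pushed over the slot and flipped gilded face up, then pressed against the end rail at about 10 N; the final pictures show it flush to within about 1–2 mm, the jar, wedge and caul looked unmoved, and the robot was clear at 13 s.

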